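# Free the malachite slab from the screw press and tuck it under the acrylic riser

### The job

Unscrew the press's handwheel (counter-clockwise from above; it climbs with its stem) until the pad and its lips are well clear above the slab's thick head, at least 15 mm up, while the slab stays where it is. Then draw the malachite slab out by its thin tail, set it flat on the shelf top and let go, take it again by its thick head, and slide the tail from the robot's side straight in under the clear riser, midway between its legs, until the head's shoulder is up against the riser's front edge (a gap of a few millimetres is fine). Leave the press open, the slab lying flat and released, and do not disturb the three apache tears on the riser or the loupe, jar, candle, geode and tin.

Things in the scene. Friction and masses are not known exactly. Their poses are not given: they have to be found in the camera images.
- press: Fixed small steel screw press standing on the shelf top, 124 mm wide (its y), 80 mm deep (its x), origin under its centre; its -x faces the robot, roughly. Bed plate 10 mm thick (top at z 10 mm). Two round columns, 14 mm thick, at y +-52 mm carry a bridge 30 mm deep (x), 124 mm wide, at z 98 to 114 mm, with a 28 mm brass boss on it up to z 120 mm. The vertical stem passes through the bridge at the origin's x, y.
- wheel_center (a point): Centre of the round handwheel on top of the stem: a disc of 62 mm diameter, rim 14 mm tall, axis vertical; this point is on the axis at the middle of the rim's height (145 mm above the shelf top when fully screwed down) and rises with the stem. Any grasp across the diameter will do. Under the rim it is open down to the bridge (24 mm when fully down). Turning takes about 0.12 N m.
- handwheel (a joint): Angle of the handwheel, rad, 0 = fully screwed down, growing counter-clockwise seen from above (opening), stop at 6.28. It begins between 0 and 0.8 and stays where it is left.
- press_stem (a joint): Rise of stem, pad and handwheel, m: 0 fully down, 0.030 fully up; 30 mm per turn (4.77 mm per rad). The square pad at the stem's foot (68 mm along x, 50 mm along y, 10 mm thick) has its underside at z 47 mm when down; lips 4 mm thick along its front and back edges (inner faces 60 mm apart) hang 12 mm lower and trap the slab's head between them. They clear the head from a rise of 12 mm up.
- slab: The loose malachite slab, one rigid piece: a thick head, 55 x 55 x 36 mm, and a thin tail that continues from it along the slab's -x, 38 mm wide, 20 mm thick and 80 mm long, undersides flush (135 mm in all). This origin is under the head's centre. About 0.45 kg, polished stone, banded green. At the start its head lies on the press bed under the pad, and the tail sticks out towards the robot.
- slab_head (a point): Centre of the slab's head (18 mm above its underside); axes as the slab: -x towards the tail, z up.
- slab_tail (a point): Middle of the slab's tail, 67.5 mm from the head's centre along -x, 10 mm above the underside.
- slab_shoulder (a point): Middle of the head's step (shoulder) where the tail begins, 27.5 mm from the head's centre along -x, 10 mm above the underside.
- riser: Fixed clear acrylic riser (bridge): deck 80 mm deep (x), 110 mm wide (y), 5 mm thick, underside 30 mm and top 35 mm above the shelf top; 5 mm thick legs along both sides (inner faces at y +-50 mm), open to front and back. Origin under its centre; its -x side (front) faces roughly towards the robot. The tail fits under it, the head does not.
- riser_mouth (a point): Middle of the riser's front edge, 40 mm from its centre along its -x, 10 mm above the shelf top; axes as the riser: +x leads in under the deck.
- tear0: One of three polished black apache tears, loose, 30 mm across and 24.5 mm tall, standing in a row on the riser's deck (55 mm behind the front edge); origin under its centre.
- tear1: One of three polished black apache tears, loose, 30 mm across and 24.5 mm tall, standing in a row on the riser's deck (55 mm behind the front edge); origin under its centre.
- tear2: One of three polished black apache tears, loose, 30 mm across and 24.5 mm tall, standing in a row on the riser's deck (55 mm behind the front edge); origin under its centre.
- loupe_mid (a point): Bystander: chrome loupe lying flat, 112 mm long, 48 mm wide at its lens, 12 mm tall; point at the middle of its length, 6 mm up; its x axis runs from the handle to the lens.
- jar_mid (a point): Bystander: jar, 56 mm diameter, 75 mm tall; point half-way up its axis.
- geode_mid (a point): Bystander: grey closed geode, 86 mm across, 55 mm tall; point 27 mm up its axis.
- tin_mid (a point): Bystander: round tin, 72 mm diameter, 40 mm tall; point half-way up its axis.
- candle_mid (a point): Bystander: pillar candle, 56 mm diameter, 65 mm tall; point half-way up its axis.
Mind the look-alikes: they are no part of the job. Leave any red look-alike of the riser alone. There is more than one size of the slab; the one meant has the size given above.

How it is judged:
On the way, in this order (a step that is already met when the one before it is completed fails the run):
1. the press is unscrewed: stem raised 15 mm or more with the slab still in its place (moved less than 15 mm) (value of joint press_stem above 0.015 m and distance of slab_head from where it was at the start of the episode below 0.015 m), for 0.2 s.
2. the slab is out of the press, flat on the shelf top and let go (horizontal distance between slab_head and press above 0.068 m and height (world z) of slab_head below 0.023 m and angle between slab_head's own z axis and vertical below 0.08 rad and contact force between the fingers and slab below 0.1 N), for 0.2 s.
At the end, for the whole second after the job is handed in: Slab flat, released, at rest, tail under the riser: shoulder within 15 mm of its front edge and of midway between the legs, straight to 0.18 rad; stem still up 13 mm or more; tears within 15 mm, loupe, jar, candle, geode and tin within 25 mm of where they began (x of slab_shoulder in the frame of riser_mouth between -0.015 and 0.006 m and y of slab_shoulder in the frame of riser_mouth between -0.015 and 0.015 m and x of slab_tail in the frame of riser_mouth above 0.02 m and angle between the x axis of slab_head and the x axis of riser, either way round below 0.18 rad and height (world z) of slab_head below 0.023 m and angle between slab_head's own z axis and vertical below 0.08 rad and linear speed of slab below 0.02 m/s and value of joint press_stem above 0.013 m and distance of each of tear0, tear1, tear2 from where it was at the start of the episode below 0.015 m and distance of each of loupe_mid, jar_mid, geode_mid, tin_mid, candle_mid from where it was at the start of the episode below 0.025 m); the robot touches nothing.
It fails at once if an apache tear is shifted by 15 mm or more (distance of any of tear0, tear1, tear2 from where it was at the start of the episode above 0.015 m).
It fails at once if the loupe, jar, candle, geode or tin is shifted by 25 mm or more (distance of any of loupe_mid, jar_mid, geode_mid, tin_mid, candle_mid from where it was at the start of the episode above 0.025 m).
It also fails if it takes over 72 s, if anything falls off the work surface, if the arm or the gripper's body presses on something with over 40 N, if the wrist force passes 120 N, or if a joint passes its speed limit or range.

### The arm

A 7-joint arm with a two-finger parallel gripper is mounted at the origin on the work surface. World frame = base frame: x ahead of the robot, y to its left, z up, the work surface at z = 0. Lengths are in m, angles in rad, forces in N, time in s.
With the tool pointing down it reaches from about 0.425 to 0.925 m from the base axis. Payload 6.8 kg.
Tool frame: the origin (TCP) lies at the very end of the fingers, on their centre line; the grasp point (between the pads) lies 19 mm behind it; z points along the fingers, y is the line along which they close (so a half turn about z gives the same grasp; the last joint's range is limited). The gripper opens to 85 mm and grips with 20 to 120 N. Pads are 22 mm wide; open, the fingers measure 114 mm over their backs; the gripper's body (76 mm by 85 mm) begins 54 mm behind the grasp point. The pads swing forward as they close: fully open they stand 13 mm farther back than shut.
Start: joints at [1.114, 0.477, 0.022, 1.555, -0.011, 1.109, -0.083], TCP at [0.231, -0.634, 0.231] pointing down, gripper open.
Joint ranges: [-2.96, 2.96], [-0.34, 2.1], [-1.41, 1.46], [0.24, 2.44], [-1.37, 4.51], [0.17, 1.92], [-2.96, 2.96]. Speed limits (rad/s): [2.39, 2.39, 3.14, 3.14, 3.14, 3.14, 3.14].

### API

Orientations are given as a unit quaternion [w, x, y, z].
In Python, from station import bot gives the robot as it stands.
- The arm moves only by the tool jog_arm, never from a script. Its argument "motion" is a list of rows, each a list of 7 numbers: the turn, a rotation vector about the tool's x, y, z in rad, then the shift along the tool's x, y, z in mm, then the finger opening in mm, from 0 to 85.4. A call has 1 to 10 rows; each row is the pose to reach, as a shift and turn from the pose commanded when the call began, along the tool's axes at that moment; what a row does not reach only later rows make up. A row lasts 1/8 s, in which the tool goes at most 62.5 mm and 10.7 degrees, less where a joint would pass 70% of its speed; a pose out of reach is approached as far as the arm can. A call with a gripper value outside its range is refused whole. The fingers move at their own pace and stop on an object; "grip_force" is the grip in N (left out, the last holds). Time passes only in rows, so rows that repeat a pose let the fingers close. It gives the time, the measured TCP pose, the force, the opening and the grip force at its end, in the units of the state.
- bot.get_obs(): the state, without advancing time (a new reading comes with each control period).
- bot.read_camera(name): name is "scene" or "top" or "wrist"; returns a dict with "pixels" (384x512x3 uint8, red, green, blue), "camera_matrix" (3x3 intrinsics, pixels), "T" (4x4, takes a point from camera to world coordinates); the wrist camera has in their place "tool_from_camera" (4x4, takes a point from camera to tool coordinates, whose origin is the TCP and whose axes are the flange's). Camera axes: x right, y down, z forward; pixel columns grow to the right and rows downward; lengths in m; the calibration is good to about 2 mm. A picture is of the moment at which its call begins: read the wrist's pose just before it. There is no depth.
- bot.hand_in(): hands the job in; it is judged then, once.
Trained networks look in a picture, given as the dict that the camera call returned (one of the last four; its "shot" number tells which), for a name from the list of things; names that differ only in an ending like _2 or _b are one class to them, and where a whole thing is asked for, a point or a joint stands for the part that bears it (a point fixed in the world has none). Each returns a list of dicts, best first, with "score" (0 to 1); they miss things now and then, are a little off and sometimes report something else, mostly with a low value. They report only what shows in the picture. A call takes as long as a camera call. They do not tell look-alikes from the thing itself.
- bot.spot_in(thing, picture): "xy" ([column, row] in pixels, amid what is visible of it).
- bot.tip_of(thing, picture): "xy" ([column, row] in pixels: a listed point, or the origin of a listed thing).
The state is a dict: "t": time; "q": joint angles; "joint_vel": joint speeds; "joint_torque": joint torques, N m; "eef_pos": TCP position; "tool_rot": TCP orientation; "contact_force": force on the tool from outside, world axes, zero at the start; "torque": the same for the moment, N m; "gripper_width": opening from 0.0 (shut) to 1.0 (fully open); "grasp_force": force on a finger pad.
Only numpy, scipy, OpenCV 4.12 (cv2) and the standard library are available. Lean on these libraries where they do the work, as an engineer would, in place of code of your own. Each camera call takes 0.05 s, during which the arm holds its last target. There are 200 camera calls.

## Working session

There is one attempt and no reset: what is moved stays moved. The work goes in short steps, Python scripts to look and compute and a tool call to move; the robot and the scene stay as the last step left them, time stands still between calls to the robot, and variables do not carry over. Pictures are saved under pics/ and viewed, at most 14 in all, crops included, and the job is handed in when it is done.

Besides the shell and the picture viewer there is one more tool, called as name(argument=value, ...) on one line, values as JSON. jog_arm: Moves the arm, as the interface text tells. Its arguments: {"type":"object","properties":{"motion":{"type":"array"},"grip_force":{"type":"number"}},"required":["motion"]}

```bash
mkdir -p pics; ls; cat > h.py <<'E'
import numpy as np,cv2
from scipy.spatial.transform import Rotation as R
from station import bot
def pose():
    o=bot.get_obs(); T=np.eye(4); w,x,y,z=o['tool_rot']
    T[:3,:3]=R.from_quat([x,y,z,w]).as_matrix(); T[:3,3]=o['eef_pos']; return T,o
def shot(name,save=None):
    T,o=pose(); p=bot.read_camera(name)
    p['W']=T@p['tool_from_camera'] if name=='wrist' else np.array(p['T'])
    if save: cv2.imwrite('pics/'+save,p['pixels'][:,:,::-1])
    return p
def ray(p,xy):
    d=p['W'][:3,:3]@np.linalg.inv(p['camera_matrix'])@np.array([xy[0],xy[1],1.]); return p['W'][:3,3],d/np.linalg.norm(d)
def atz(p,xy,z):
    c,d=ray(p,xy); return c+d*(z-c[2])/d[2]
def tri(rs):
    A=0;b=0
    for c,d in rs:
        M=np.eye(3)-np.outer(d,d);A=A+M;b=b+M@c
    return np.linalg.solve(A,b)
def proj(p,X):
    c=np.linalg.inv(p['W'])@np.append(X,1); u=p['camera_matrix']@c[:3]; return u[:2]/u[2]
E
python3 - <<'E'
from h import *
np.set_printoptions(precision=3,suppress=True)
S=shot('scene','s0.png');T=shot('top','t0.png')
N=['press','wheel_center','slab_head','slab_tail','slab_shoulder','riser','riser_mouth','tear0','loupe_mid','jar_mid','geode_mid','tin_mid','candle_mid']
for n in N:
    for k,p in (('S',S),('T',T)):
        print(n,k,[(np.round(d['xy']).tolist(),round(d['score'],2)) for d in bot.tip_of(n,p)[:4]])
print(S['W'],T['W'],T['camera_matrix'])
import cv2
cv2.imwrite('pics/both.png',cv2.resize(np.vstack([S['pixels'],T['pixels']])[:,:,::-1],None,fx=.78,fy=.78))
E
```

```text
pics
press S [([171.0, 200.0], 0.62), ([294.0, 264.0], 0.37)]
press T [([330.0, 160.0], 0.71), ([402.0, 197.0], 0.58)]
wheel_center S [([164.0, 167.0], 0.67)]
wheel_center T [([207.0, 156.0], 0.57), ([343.0, 144.0], 0.56)]
slab_head S [([220.0, 145.0], 0.97), ([170.0, 198.0], 0.58)]
slab_head T [([356.0, 256.0], 0.9), ([338.0, 154.0], 0.67)]
slab_tail S [([197.0, 145.0], 0.67), ([187.0, 193.0], 0.56), ([406.0, 269.0], 0.35)]
slab_tail T [([332.0, 155.0], 0.75), ([333.0, 174.0], 0.72), ([384.0, 247.0], 0.6)]
slab_shoulder S [([175.0, 200.0], 0.96), ([210.0, 151.0], 0.76), ([404.0, 269.0], 0.26), ([288.0, 259.0], 0.22)]
slab_shoulder T [([370.0, 252.0], 0.86), ([334.0, 163.0], 0.73)]
riser S [([286.0, 258.0], 0.93), ([329.0, 317.0], 0.85), ([170.0, 202.0], 0.62)]
riser T [([164.0, 137.0], 0.96), ([209.0, 156.0], 0.59)]
riser_mouth S [([295.0, 250.0], 0.84), ([335.0, 298.0], 0.66)]
riser_mouth T [([165.0, 142.0], 0.67), ([208.0, 167.0], 0.62)]
tear0 S [([298.0, 266.0], 0.53), ([281.0, 256.0], 0.43), ([275.0, 254.0], 0.4)]
tear0 T [([213.0, 152.0], 0.63), ([259.0, 210.0], 0.48), ([206.0, 145.0], 0.46), ([195.0, 150.0], 0.41)]
loupe_mid S [([272.0, 205.0], 0.69), ([277.0, 250.0], 0.63), ([406.0, 270.0], 0.61)]
loupe_mid T [([259.0, 208.0], 0.77)]
jar_mid S [([199.0, 238.0], 0.56)]
jar_mid T [([273.0, 128.0], 0.88)]
geode_mid S [([406.0, 267.0], 0.92)]
geode_mid T []
tin_mid S [([151.0, 160.0], 0.83), ([168.0, 203.0], 0.72), ([178.0, 198.0], 0.39)]
tin_mid T [([398.0, 200.0], 0.96)]
candle_mid S [([225.0, 223.0], 0.82)]
candle_mid T [([271.0, 154.0], 0.65)]
[[-0.589  0.493 -0.641  1.23 ]
 [ 0.808  0.343 -0.479  0.561]
 [-0.016 -0.8   -0.6    0.797]
 [ 0.     0.     0.     1.   ]] [[ 0.023 -0.984  0.179  0.264]
 [-1.    -0.02   0.019 -0.016]
 [-0.015 -0.179 -0.984  1.31 ]
 [ 0.     0.     0.     1.   ]] [[403.851   0.    261.396]
 [  0.    403.851 188.108]
 [  0.      0.      1.   ]]
```

```bash
python3 -c "
import cv2
for n in 'st':
    cv2.imwrite(f'pics/{n}0b.png',cv2.resize(cv2.imread(f'pics/{n}0.png'),(800,600),interpolation=cv2.INTER_CUBIC))"
```

```text
(no output)
```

View pics/s0b.png

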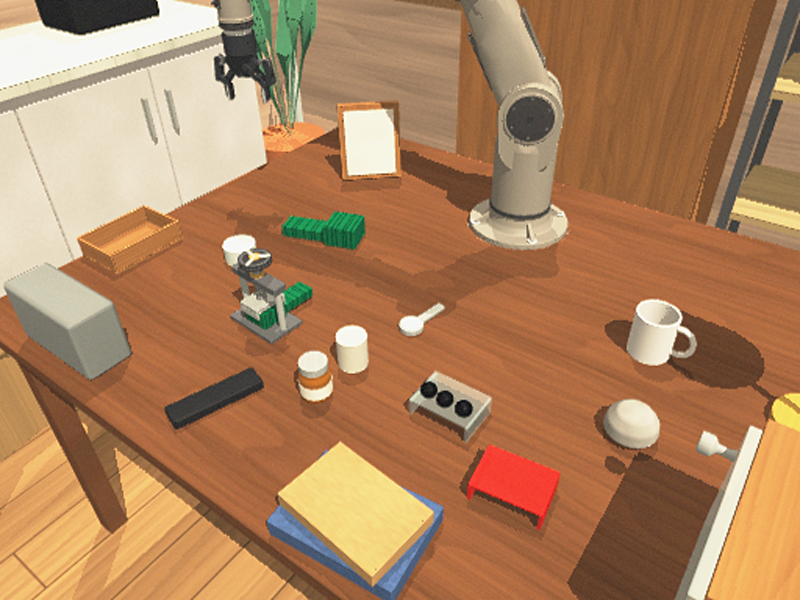

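View pics/t0b.png

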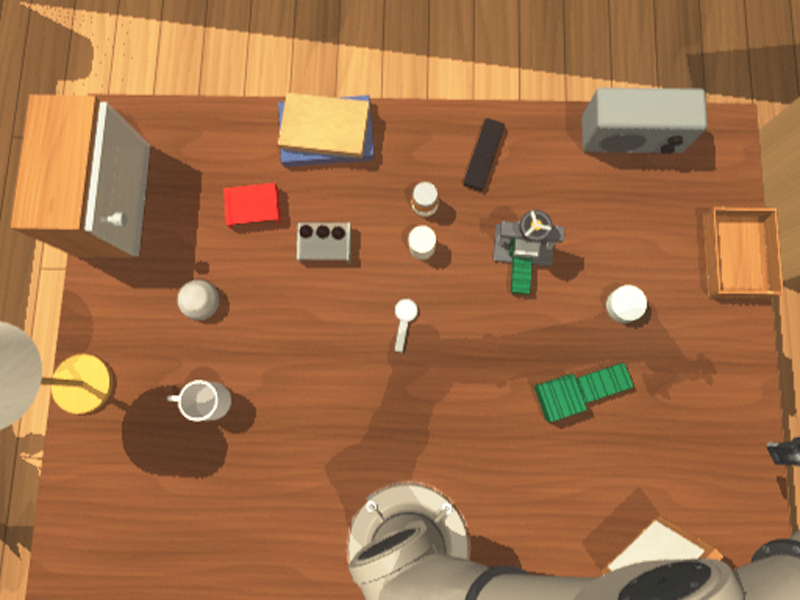

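The scene view (800 px wide) shows the press at (262,290) with the small slab's tail at (297,294). The larger loose slab at (325,230) is a decoy. The clear riser with the tears is at (450,402), and the red one at (513,487) is a look-alike. In the top view the press is at (530,238), the tail at (521,275), the big slab at (585,390), the clear riser at (324,242) and the red one at (250,205).

Choice: the slab in the press (top, 512 px, about (333,174)) and the clear riser (208,156).

```bash
python3 - <<'E'
from h import *
np.set_printoptions(precision=3,suppress=True)
S=shot('scene');T=shot('top')
f=lambda a,b:tri([ray(S,a),ray(T,b)])
print('wheel',f((164,167),(343,144)))
print('tail',f((187,193),(333,174)),'shoulder',f((175,200),(334,163)))
print('riser o',f((286,258),(209,156)),'mouth',f((295,250),(208,167)))
s=512/800
for n,xy,z in [('riserFL',(297,261),.035),('riserFR',(351,261),.035),('riserBR',(350,223),.035),('riserBL',(298,223),.035),('tailL',(512,293),.03),('tailR',(530,293),.03),('candle',(422,240),.065),('jar',(425,195),.075),('loupe',(404,325),.006),('tailback',(522,258),.03)]:
    print(n,atz(T,np.array(xy)*s,z))
P,o=pose();print(P,o['q'])
c=cv2.resize(T['pixels'][120:200,180:380,::-1],(800,320),interpolation=cv2.INTER_CUBIC);cv2.imwrite('pics/c1.png',c)
E
```

```text
wheel [ 0.613 -0.232  0.14 ]
tail [ 0.55  -0.223  0.008] shoulder [ 0.591 -0.23   0.003]
riser o [0.604 0.186 0.012] mouth [0.566 0.188 0.011]
riserFL [0.56  0.241 0.035]
riserFR [0.562 0.129 0.035]
riserBR [0.644 0.134 0.035]
riserBL [0.642 0.244 0.035]
tailL [ 0.503 -0.205  0.03 ]
tailR [ 0.503 -0.242  0.03 ]
candle [ 0.602 -0.017  0.065]
jar [ 0.695 -0.022  0.075]
loupe [0.435 0.016 0.006]
tailback [ 0.577 -0.226  0.03 ]
[[ 0.94   0.342 -0.     0.231]
 [ 0.342 -0.94   0.    -0.634]
 [-0.    -0.    -1.     0.231]
 [ 0.     0.     0.     1.   ]] [ 1.114  0.477  0.022  1.555 -0.011  1.109 -0.083]
```

View pics/c1.png

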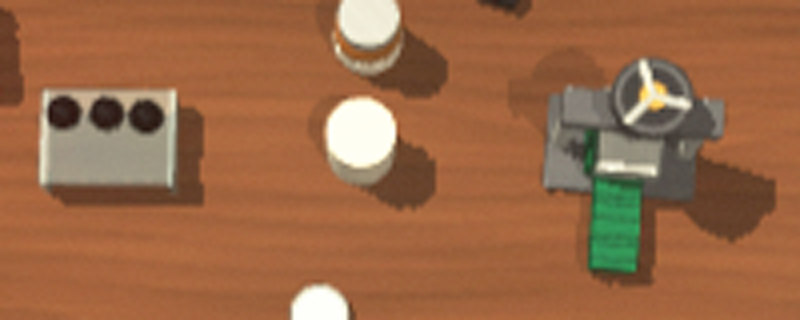

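The crop confirms it: banded tail of the small slab at (615,225), the press wheel at (652,95), and the clear riser with three tears at (110,140). I'll move above the press, pre-rotating clockwise.

jog_arm(motion=[[0, 0, 1.05, 466, -260, -70, 85], [0, 0, 1.05, 466, -260, -70, 85], [0, 0, 1.05, 466, -260, -70, 85], [0, 0, 1.05, 466, -260, -70, 85], [0, 0, 1.05, 466, -260, -70, 85], [0, 0, 1.05, 466, -260, -70, 85], [0, 0, 1.05, 466, -260, -70, 85], [0, 0, 1.05, 466, -260, -70, 85], [0, 0, 1.05, 466, -260, -70, 85], [0, 0, 1.05, 466, -260, -70, 85]])

```text
t: 2.75
eef_pos: [0.5829, -0.2256, 0.3016]
tool_rot: [-0.001, 0.941, -0.34, 0.001]
contact_force: [-0.2, 0.3, -0.2]
gripper_width: 0.995
grasp_force: 0.0
```

```bash
python3 - <<'E'
from h import *
np.set_printoptions(precision=3,suppress=True)
W=shot('wrist','w1.png');P,o=pose();print(P,o['q'],o['t']);print(W['tool_from_camera'],W['camera_matrix'])
for n in ['wheel_center','slab_tail','slab_shoulder','press']:
    print(n,[(np.round(d['xy']).tolist(),round(d['score'],2)) for d in bot.tip_of(n,W)[:3]])
for d in bot.tip_of('wheel_center',W)[:2]: print(atz(W,d['xy'],.147))
for d in bot.tip_of('slab_tail',W)[:2]: print(atz(W,d['xy'],.02))
E
```

```text
[[ 0.767 -0.642  0.     0.581]
 [-0.642 -0.767  0.    -0.229]
 [ 0.    -0.    -1.     0.301]
 [ 0.     0.     0.     1.   ]] [ 0.257  0.339  0.025  1.601 -0.009  1.202 -1.985] 2.8
[[-0.001 -0.966 -0.259  0.066]
 [ 1.    -0.001 -0.001  0.001]
 [ 0.001 -0.259  0.966 -0.143]
 [ 0.     0.     0.     1.   ]] [[276.682   0.    254.772]
 [  0.    276.682 193.663]
 [  0.      0.      1.   ]]
wheel_center [([242.0, 155.0], 0.93)]
slab_tail [([431.0, 223.0], 0.96), ([271.0, 182.0], 0.72)]
slab_shoulder [([254.0, 165.0], 0.91), ([405.0, 246.0], 0.84)]
press [([243.0, 140.0], 0.97)]
[ 0.614 -0.234  0.147]
[ 0.325 -0.385  0.02 ]
[ 0.545 -0.227  0.02 ]
```

View pics/w1.png

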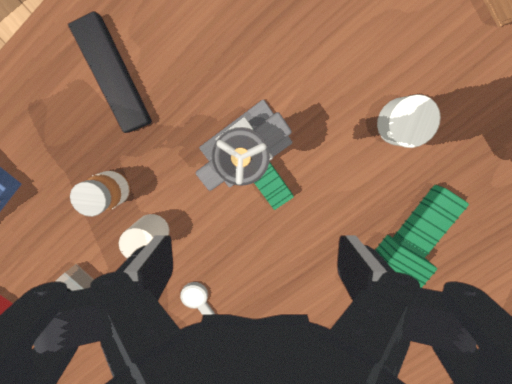

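The wrist view shows the wheel at (241,157) and the tail at (275,187), in agreement with the triangulation. I'll descend onto the wheel.

jog_arm(motion=[[0, 0, 0, 28, -18, 60, 85], [0, 0, 0, 28, -18, 110, 85], [0, 0, 0, 28, -18, 110, 85], [0, 0, 0, 28, -18, 150, 85], [0, 0, 0, 28, -18, 180, 85], [0, 0, 0, 28, -18, 180, 85], [0, 0, 0, 28, -18, 180, 50], [0, 0, 0, 28, -18, 180, 50], [0, 0, 0, 28, -18, 180, 50], [0, 0, 0, 28, -18, 180, 50]], grip_force=40)

```text
t: 4.35
eef_pos: [0.617, -0.2337, 0.1258]
tool_rot: [-0.002, 0.939, -0.343, 0.004]
contact_force: [2.2, 4.5, 6.0]
gripper_width: 0.71
grasp_force: 42.2
```

```bash
python3 - <<'E'
from h import *
np.set_printoptions(precision=3,suppress=True)
W=shot('wrist','w2.png');P,o=pose();print(P,o['q'],o['t'],o['contact_force'],o['torque'],o['gripper_width'],o['grasp_force'])
S=shot('scene');cv2.imwrite('pics/w2.png',np.hstack([cv2.resize(W['pixels'],(400,300)),cv2.resize(S['pixels'][110:230,90:250],(400,300))])[:,:,::-1])
E
```

```text
[[ 0.765 -0.644  0.009  0.617]
 [-0.644 -0.765  0.001 -0.234]
 [ 0.007 -0.006 -1.     0.126]
 [ 0.     0.     0.     1.   ]] [ 0.26   0.554  0.013  1.692 -0.013  0.887 -1.992] 4.4 [2.016 3.839 5.709] [ 1.082 -0.646 -0.089] 0.7089954758682038 42.24209010601044
```

View pics/w2.png

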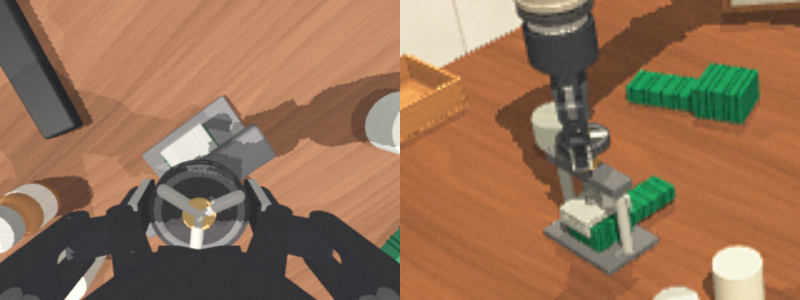

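The wheel sits between both pads, with an opening of about 61 mm. I'll unscrew along a helix.

jog_arm(motion=[[0, 0, -0.17, 0, 0, -0.8, 50], [0, 0, -0.34, 0, 0, -1.6, 50], [0, 0, -0.51, 0, 0, -2.4, 50], [0, 0, -0.68, 0, 0, -3.2, 50], [0, 0, -0.85, 0, 0, -4.1, 50], [0, 0, -1.02, 0, 0, -4.9, 50], [0, 0, -1.19, 0, 0, -5.7, 50], [0, 0, -1.36, 0, 0, -6.5, 50], [0, 0, -1.53, 0, 0, -7.3, 50], [0, 0, -1.7, 0, 0, -8.1, 50]])

```text
t: 5.7
eef_pos: [0.616, -0.2279, 0.134]
tool_rot: [-0.002, 0.876, 0.483, 0.004]
contact_force: [-2.0, 15.5, 11.6]
gripper_width: 0.71
grasp_force: 42.9
```

jog_arm(motion=[[0, 0, -0.17, 0, 0, -0.8, 50], [0, 0, -0.34, 0, 0, -1.6, 50], [0, 0, -0.51, 0, 0, -2.4, 50], [0, 0, -0.68, 0, 0, -3.2, 50], [0, 0, -0.85, 0, 0, -4.1, 50], [0, 0, -1.02, 0, 0, -4.9, 50], [0, 0, -1.19, 0, 0, -5.7, 50], [0, 0, -1.36, 0, 0, -6.5, 50], [0, 0, -1.53, 0, 0, -7.3, 50], [0, 0, -1.7, 0, 0, -8.1, 50]])

```text
t: 6.95
eef_pos: [0.6105, -0.2297, 0.1419]
tool_rot: [-0.003, 0.215, 0.977, 0.001]
contact_force: [-19.3, 14.1, 22.5]
gripper_width: 0.712
grasp_force: 43.9
```

```bash
python3 - <<'E'
from h import *
np.set_printoptions(precision=3,suppress=True)
P,o=pose();print(P,o['q'],o['t'],o['contact_force'],o['torque'],o['gripper_width'],o['grasp_force'])
E
```

```text
[[-0.907  0.421 -0.006  0.611]
 [ 0.421  0.907  0.002 -0.23 ]
 [ 0.006 -0.    -1.     0.142]
 [ 0.     0.     0.     1.   ]] [ 0.804  0.661 -0.788  1.646  0.52   1.063  0.995] 6.95 [-19.287  14.132  22.496] [ 2.344  4.259 -0.221] 0.712120478383792 43.88216257095337
```

About 3.4 rad have been turned, and the lateral force is building. I'll relieve it while turning a little further.

jog_arm(motion=[[0, 0, -0.12, 1.5, 0.3, -1.5, 50], [0, 0, -0.24, 3, 0.5, -3, 50], [0, 0, -0.36, 3.5, 0.5, -4, 50], [0, 0, -0.36, 3.5, 0.5, -4, 50]])

```text
t: 7.45
eef_pos: [0.6099, -0.231, 0.1438]
tool_rot: [0.0, 0.04, 0.999, 0.0]
contact_force: [-2.9, 8.0, 2.6]
gripper_width: 0.705
grasp_force: 43.4
```

```bash
python3 - <<'E'
from h import *
np.set_printoptions(precision=3,suppress=True)
P,o=pose();print(P,o['q'],o['t'],o['contact_force'],o['torque'],o['gripper_width'],o['grasp_force'])
S=shot('scene');cv2.imwrite('pics/s3.png',cv2.resize(S['pixels'][110:230,90:250],(800,600),interpolation=cv2.INTER_CUBIC)[:,:,::-1])
E
```

```text
[[-0.997  0.08   0.     0.61 ]
 [ 0.08   0.997  0.001 -0.231]
 [-0.     0.001 -1.     0.144]
 [ 0.     0.     0.     1.   ]] [ 0.854  0.685 -0.867  1.647  0.576  1.084  1.311] 7.45 [-2.947  8.034  2.581] [0.901 0.838 0.068] 0.7046930571169239 43.436737060546875
```

View pics/s3.png

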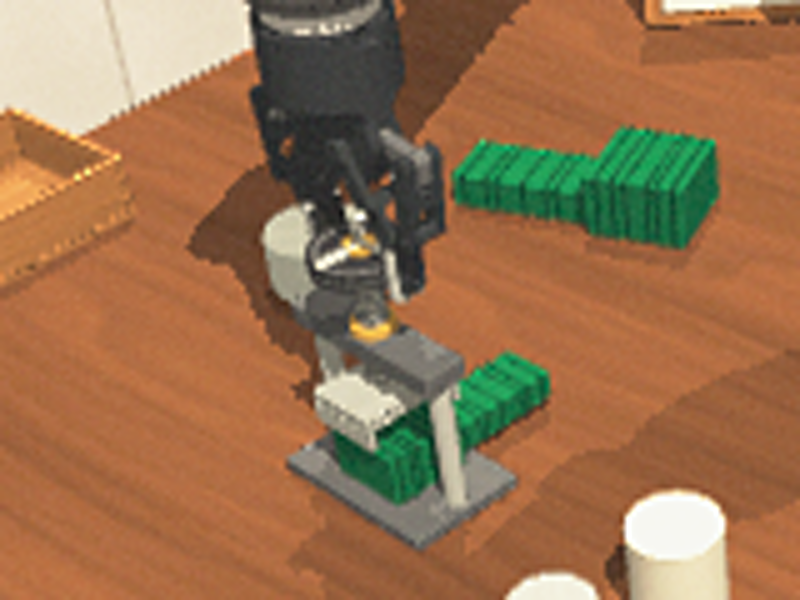

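The scene crop shows the pad (365,400) raised well above the head (385,460), with the tail in place at (505,395). I'll release and back off to look at the tail.

jog_arm(motion=[[0, 0, 0, 0, 0, 0, 85], [0, 0, 0, 0, 0, 0, 85], [0, 0, 0, 0, 0, 0, 85], [0, 0, 0, 0, 0, -50, 85], [0, 0, 0, 0, 0, -100, 85], [0, 0, 0, 50, 0, -106, 85], [0, 0, 0, 110, 0, -106, 85], [0, 0, 0, 110, 0, -106, 85], [0, 0, 0, 110, 0, -106, 85]])

```text
t: 8.62
eef_pos: [0.5006, -0.2248, 0.2482]
tool_rot: [0.001, 0.042, 0.999, -0.001]
contact_force: [0.6, -1.0, 1.2]
gripper_width: 0.997
grasp_force: 0.0
```

```bash
python3 - <<'E'
from h import *
np.set_printoptions(precision=3,suppress=True)
W=shot('wrist','w4.png');P,o=pose();print(P,o['q'],o['t'],o['contact_force'])
T=shot('top');S=shot('scene')
for n in ['slab_tail','slab_shoulder','wheel_center']:
    r=[]
    for p in (W,T,S):
        r.append([(np.round(d['xy']).tolist(),round(d['score'],2)) for d in bot.tip_of(n,p)[:3]])
    print(n,r)
    print([atz(W,d['xy'],.02 if n[0]=='s' else .165) for d in bot.tip_of(n,W)[:2]])
E
```

```text
[[-0.997  0.083  0.002  0.501]
 [ 0.083  0.997 -0.    -0.224]
 [-0.002 -0.    -1.     0.248]
 [ 0.     0.     0.     1.   ]] [ 1.093  0.421 -1.004  1.792  0.389  1.142  1.451] 8.675 [0.291 0.387 0.251]
slab_tail [[([112.0, 38.0], 0.89), ([260.0, 200.0], 0.58)], [([385.0, 246.0], 0.86), ([333.0, 174.0], 0.52)], [([185.0, 192.0], 0.98), ([200.0, 147.0], 0.76)]]
[array([ 0.328, -0.384,  0.02 ]), array([ 0.546, -0.223,  0.02 ])]
slab_shoulder [[([258.0, 228.0], 0.87), ([152.0, 17.0], 0.78)], [([370.0, 254.0], 0.83), ([334.0, 156.0], 0.51), ([333.0, 164.0], 0.48)], [([179.0, 198.0], 0.79), ([210.0, 151.0], 0.76)]]
[array([ 0.586, -0.229,  0.02 ]), array([ 0.309, -0.332,  0.02 ])]
wheel_center [[([259.0, 311.0], 0.84)], [([348.0, 139.0], 0.75), ([127.0, 192.0], 0.33)], [([162.0, 160.0], 0.68)]]
[array([ 0.613, -0.231,  0.165])]
```

View pics/w4.png

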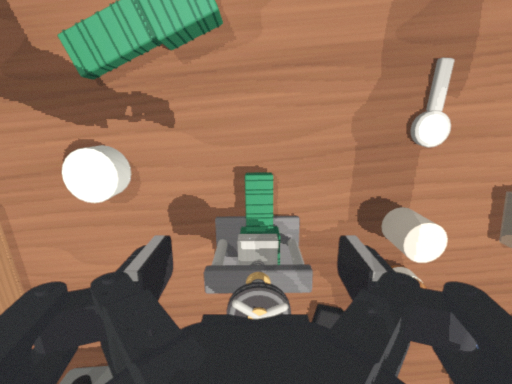

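The wrist view shows the tail running straight from (259,173) to (260,230), parallel to the tool axis to within about 1°. I'll descend onto the tail and grip it.

jog_arm(motion=[[0, 0, 0, -22, 5, 60, 85], [0, 0, 0, -22, 5, 120, 85], [0, 0, 0, -22, 5, 170, 85], [0, 0, 0, -22, 5, 210, 85], [0, 0, 0, -22, 5, 243, 85], [0, 0, 0, -22, 5, 243, 85], [0, 0, 0, -22, 5, 243, 85]])

```text
t: 10.25
eef_pos: [0.5235, -0.2209, 0.0057]
tool_rot: [0.001, 0.041, 0.999, -0.0]
contact_force: [0.0, 0.3, 0.3]
gripper_width: 0.993
grasp_force: 0.0
```

jog_arm(motion=[[0, 0, 0, 0, 0, 0, 25], [0, 0, 0, 0, 0, 0, 25], [0, 0, 0, 0, 0, 0, 25], [0, 0, 0, 0, 0, 0, 25], [0, 0, 0, 0, 0, 0, 25]], grip_force=60)

```text
t: 10.88
eef_pos: [0.5229, -0.2211, 0.0053]
tool_rot: [0.0, 0.041, 0.999, -0.0]
contact_force: [-1.9, 0.5, 6.8]
gripper_width: 0.434
grasp_force: 64.5
```

```bash
python3 - <<'E'
from h import *
np.set_printoptions(precision=3,suppress=True)
P,o=pose();print(P,o['q'],o['t'],o['contact_force'],o['torque'],o['gripper_width'],o['grasp_force'])
E
```

```text
[[-0.997  0.083  0.001  0.523]
 [ 0.083  0.997 -0.001 -0.221]
 [-0.001 -0.001 -1.     0.005]
 [ 0.     0.     0.     1.   ]] [ 0.859  0.745 -0.759  1.925  0.734  0.772  1.165] 10.875 [-1.884  0.509  6.782] [-0.005  0.157  0.013] 0.4337509836411003 64.4861090183258
```

jog_arm(motion=[[0, 0, 0, 0, 0, -1.5, 25], [0, 0, 0, 10, 0, -2, 25], [0, 0, 0, 22, 0, -2, 25], [0, 0, 0, 36, 0, -2, 25], [0, 0, 0, 50, 0, -2, 25], [0, 0, 0, 64, 0, -2, 25], [0, 0, 0, 78, 0, -2, 25], [0, 0, 0, 92, 0, -2, 25], [0, 0, 0, 100, 0, -2, 25], [0, 0, 0, 100, 0, -2, 25]])

```text
t: 12.12
eef_pos: [0.4222, -0.2127, 0.0065]
tool_rot: [-0.0, 0.042, 0.999, -0.0]
contact_force: [0.0, -0.1, -5.5]
gripper_width: 0.432
grasp_force: 63.2
```

```bash
python3 - <<'E'
from h import *
np.set_printoptions(precision=3,suppress=True)
P,o=pose();print(P,o['q'],o['t'],o['contact_force'],o['torque'],o['gripper_width'],o['grasp_force'])
S=shot('scene');T=shot('top');cv2.imwrite('pics/s5.png',np.hstack([cv2.resize(p[:,:,::-1],(400,300),interpolation=cv2.INTER_CUBIC) for p in (S['pixels'][110:230,110:270],T['pixels'][120:240,250:410])]))
E
```

```text
[[-0.997  0.083 -0.     0.422]
 [ 0.083  0.997 -0.    -0.213]
 [ 0.    -0.    -1.     0.006]
 [ 0.     0.     0.     1.   ]] [ 0.958  0.638 -0.77   2.144  0.753  0.653  1.144] 12.125 [ 0.02  -0.103 -5.463] [0.047 0.327 0.009] 0.4315946262091252 63.197346925735474
```

View pics/s5.png

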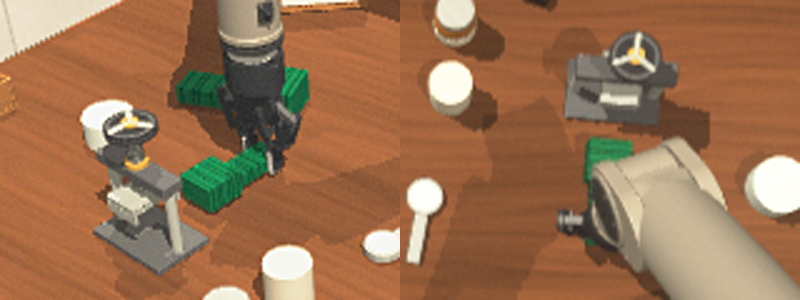

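The slab is out and held level clear of the press. I'll lower it, release, and rise to look.

jog_arm(motion=[[0, 0, 0, 0, 0, 4, 25], [0, 0, 0, 0, 0, 7, 25], [0, 0, 0, 0, 0, 9, 25], [0, 0, 0, 0, 0, 9, 25]])

```text
t: 12.72
eef_pos: [0.4233, -0.2126, -0.001]
tool_rot: [-0.0, 0.041, 0.999, -0.001]
contact_force: [-6.8, 1.9, 22.8]
gripper_width: 0.43
grasp_force: 78.7
```

jog_arm(motion=[[0, 0, 0, 0, 0, 0, 50], [0, 0, 0, 0, 0, -1, 85], [0, 0, 0, 0, 0, -2, 85], [0, 0, 0, 0, 0, -2, 85], [0, 0, 0, 0, 0, -50, 85], [0, 0, 0, 0, 0, -110, 85], [0, 0, 0, 0, 0, -170, 85], [0, 0, 0, 0, 0, -200, 85], [0, 0, 0, 0, 0, -200, 85]])

```text
t: 13.85
eef_pos: [0.4243, -0.2133, 0.1996]
tool_rot: [0.002, 0.042, 0.999, -0.001]
contact_force: [-0.1, -0.2, -0.0]
gripper_width: 0.997
grasp_force: 0.0
```

```bash
python3 - <<'E'
from h import *
np.set_printoptions(precision=3,suppress=True)
W=shot('wrist','w6.png');P,o=pose();print(P,o['q'],o['t'],o['contact_force'])
S=shot('scene')
for n in ['slab_tail','slab_shoulder','slab_head']:
    r=[]
    for p in (W,S):
        r.append([(np.round(d['xy']).tolist(),round(d['score'],2)) for d in bot.tip_of(n,p)[:3]])
    print(n,r)
    print([atz(W,d['xy'],.018 if n=='slab_head' else .01) for d in bot.tip_of(n,W)[:2]])
im=W['pixels'].astype(int);m=((im[...,1]>im[...,0]+30)&(im[...,1]>im[...,2]+20)).astype(np.uint8)
m=cv2.morphologyEx(m,cv2.MORPH_CLOSE,np.ones((5,5)))
for c in cv2.findContours(m,0,2)[0]:
    if cv2.contourArea(c)>300: print(cv2.approxPolyDP(c,3,True)[:,0].tolist())
E
```

```text
[[-0.997  0.083  0.001  0.423]
 [ 0.083  0.997 -0.002 -0.213]
 [-0.001 -0.001 -1.     0.198]
 [ 0.     0.     0.     1.   ]] [ 1.227  0.354 -1.054  2.008  0.372  0.985  1.475] 13.9 [-0.455 -0.852 -0.45 ]
slab_tail [[([258.0, 191.0], 0.94), ([100.0, 102.0], 0.79)], [([212.0, 175.0], 0.73), ([197.0, 146.0], 0.62)]]
[array([ 0.447, -0.212,  0.01 ]), array([ 0.327, -0.384,  0.01 ])]
slab_shoulder [[([136.0, 81.0], 0.96), ([257.0, 223.0], 0.7), ([254.0, 246.0], 0.53)], [([199.0, 190.0], 0.65)]]
[array([ 0.308, -0.338,  0.01 ]), array([ 0.488, -0.217,  0.01 ])]
slab_head [[([162.0, 63.0], 0.87), ([254.0, 240.0], 0.73)], [([221.0, 149.0], 0.61)]]
[array([ 0.294, -0.305,  0.018]), array([ 0.508, -0.222,  0.018])]
[[242, 160], [241, 220], [236, 222], [235, 269], [276, 270], [278, 229], [271, 219], [271, 162]]
[[174, 0], [167, 0], [163, 6], [107, 35], [114, 53], [111, 60], [36, 100], [62, 142], [82, 138], [91, 129], [104, 127], [129, 111], [160, 111], [215, 83]]
```

View pics/w6.png

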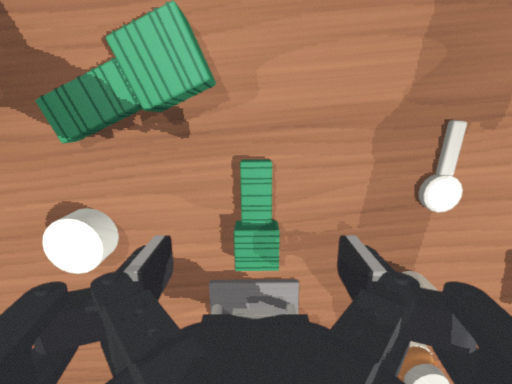

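The slab lies flat: tail at (256,190), head at (257,247), aligned with the tool, and the press is open. Before carrying it, I'll take a close look at the riser.

jog_arm(motion=[[0, 0, -0.1, -44, 405, -100, 85], [0, 0, -0.1, -44, 405, -100, 85], [0, 0, -0.1, -44, 405, -100, 85], [0, 0, -0.1, -44, 405, -100, 85], [0, 0, -0.1, -44, 405, -100, 85], [0, 0, -0.1, -44, 405, -100, 85], [0, 0, -0.1, -44, 405, -100, 85], [0, 0, -0.1, -44, 405, -100, 85], [0, 0, -0.1, -44, 405, -100, 85]])

```text
t: 15.52
eef_pos: [0.5001, 0.1867, 0.2969]
tool_rot: [-0.0, -0.009, 1.0, -0.0]
contact_force: [-0.2, -1.4, 0.4]
gripper_width: 0.99
grasp_force: 0.0
```

```bash
python3 - <<'E'
from h import *
np.set_printoptions(precision=3,suppress=True)
W=shot('wrist','w7.png');P,o=pose();print(P,o['q'],o['t'],o['contact_force'])
for n in ['riser','riser_mouth','tear0']:
    print(n,[(np.round(d['xy']).tolist(),round(d['score'],2),atz(W,d['xy'],.01 if n=='riser_mouth' else .035 if n[0]=='t' else 0)) for d in bot.tip_of(n,W)[:3]])
cv2.imwrite('pics/w7b.png',cv2.resize(W['pixels'][140:290,150:350,::-1],(800,600),interpolation=cv2.INTER_CUBIC))
E
```

```text
[[-1.    -0.016 -0.001  0.5  ]
 [-0.016  1.    -0.001  0.186]
 [ 0.001 -0.001 -1.     0.297]
 [ 0.     0.     0.     1.   ]] [ 0.436  0.39  -1.149  1.758  0.376  1.241  0.776] 15.575 [0.527 0.319 0.571]
riser [([261.0, 223.0], 0.9, array([0.605, 0.198, 0.   ])), ([345.0, 267.0], 0.59, array([0.686, 0.348, 0.   ]))]
riser_mouth [([251.0, 202.0], 0.96, array([0.565, 0.18 , 0.01 ])), ([347.0, 246.0], 0.57, array([0.64 , 0.343, 0.01 ])), ([7.0, 222.0], 0.33, array([ 0.607, -0.224,  0.01 ]))]
tear0 [([254.0, 241.0], 0.65, array([0.621, 0.187, 0.035])), ([280.0, 242.0], 0.54, array([0.622, 0.227, 0.035]))]
```

View pics/w7b.png

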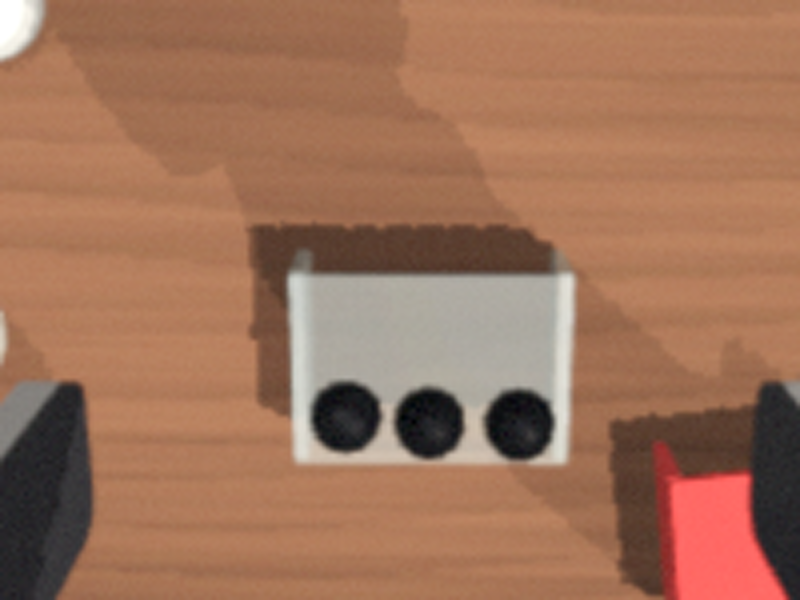

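The wrist crop shows the clear riser: front edge from (289,272) to (573,272), sides symmetric, so its yaw matches the tool's (about +1°). The red one is at (700,530). Now I'll compute the mouth position and the return to the head.

```bash
python3 - <<'E'
from h import *
np.set_printoptions(precision=4,suppress=True)
W=shot('wrist')
g=lambda x,y,z=.035: atz(W,(150+x/4-.375,140+y/4-.375),z)
a,b,c,d=g(289,272),g(573,272),g(568,463),g(296,463)
print(a,b,c,d,'front mid',(a+b)/2,'back mid',(c+d)/2)
e,f=(a+b)/2,(c+d)/2;print('yaw',np.arctan2(f[1]-e[1],f[0]-e[0]),np.arctan2(-(b-a)[0],(b-a)[1]))
P,o=pose();t=np.array([.514,-.22,.15]);D=P[:3,:3].T@(t-P[:3,3]);print('to head',D*1000)
E
```

```text
[0.5674 0.1346 0.035 ] [0.5659 0.2438 0.035 ] [0.6468 0.2457 0.035 ] [0.6484 0.136  0.035 ] front mid [0.5666 0.1892 0.035 ] back mid [0.6476 0.1909 0.035 ]
yaw 0.02104560028167408 0.014054868857219023
to head [  -7.5659 -405.8963  147.5317]
```

jog_arm(motion=[[0, 0, 0.1, -8, -406, 100, 85], [0, 0, 0.1, -8, -406, 100, 85], [0, 0, 0.1, -8, -406, 100, 85], [0, 0, 0.1, -8, -406, 100, 85], [0, 0, 0.1, -8, -406, 100, 85], [0, 0, 0.1, -8, -406, 100, 85], [0, 0, 0.1, -8, -406, 100, 85], [0, 0, 0.1, -8, -406, 150, 85], [0, 0, 0.1, -8, -406, 150, 85]])

```text
t: 16.9
eef_pos: [0.5121, -0.219, 0.1446]
tool_rot: [-0.003, 0.042, 0.999, 0.001]
contact_force: [0.0, 0.8, 0.9]
gripper_width: 0.997
grasp_force: 0.0
```

```bash
python3 - <<'E'
from h import *
np.set_printoptions(precision=4,suppress=True)
P,o=pose();t=np.array([.513,-.2195,.002]);D=P[:3,:3].T@(t-P[:3,3]);print(P,o['q'],o['t'],'to head',D*1000)
E
```

```text
[[-0.9964  0.0845 -0.0064  0.5121]
 [ 0.0845  0.9964  0.0026 -0.219 ]
 [ 0.0066  0.002  -1.      0.1446]
 [ 0.      0.      0.      1.    ]] [ 1.0092  0.5671 -0.9489  1.87    0.5446  0.9971  1.308 ] 16.9 to head [ -1.9154  -0.6798 142.557 ]
```

jog_arm(motion=[[0, 0, 0, -1, 0, 50, 85], [0, 0, 0, -1, 0, 95, 85], [0, 0, 0, -1, 0, 125, 85], [0, 0, 0, -1, 0, 143, 85], [0, 0, 0, -1, 0, 143, 85], [0, 0, 0, -1, 0, 143, 40], [0, 0, 0, -1, 0, 143, 40], [0, 0, 0, -1, 0, 143, 40], [0, 0, 0, -1, 0, 143, 40], [0, 0, 0, -1, 0, 143, 40]], grip_force=60)

```text
t: 18.15
eef_pos: [0.5174, -0.2191, 0.0063]
tool_rot: [0.001, 0.041, 0.999, -0.001]
contact_force: [-0.8, 0.1, 7.2]
gripper_width: 0.63
grasp_force: 63.6
```

```bash
python3 - <<'E'
from h import *
np.set_printoptions(precision=4,suppress=True)
P,o=pose();print(P,o['q'],o['t'],o['contact_force'],o['gripper_width']*85.4,o['grasp_force'])
E
```

```text
[[-0.9966  0.0829  0.0023  0.5174]
 [ 0.0829  0.9966 -0.0017 -0.2191]
 [-0.0024 -0.0015 -1.      0.0063]
 [ 0.      0.      0.      1.    ]] [ 0.8814  0.747  -0.7878  1.9394  0.7583  0.7777  1.1416] 18.15 [-0.8206  0.1261  7.191 ] 53.81448968500869 63.619587421417236
```

Head gripped (54 mm). I'll lift, move away from the press, and start the half turn so the tail points away from the robot.

jog_arm(motion=[[0, 0, 0, 0, 0, -45, 40], [0, 0, 0, 20, 0, -94, 40], [0, 0, 0, 60, 50, -94, 40], [0, 0, 0, 93, 100, -94, 40], [0, 0, 0.15, 93, 150, -94, 40], [0, 0, 0.33, 93, 193, -94, 40], [0, 0, 0.51, 93, 193, -94, 40], [0, 0, 0.69, 93, 193, -94, 40], [0, 0, 0.87, 93, 193, -94, 40], [0, 0, 1.05, 93, 193, -94, 40]], grip_force=80)

```text
t: 19.4
eef_pos: [0.439, -0.0185, 0.0988]
tool_rot: [0.0, 0.539, 0.842, -0.0]
contact_force: [-0.1, 0.1, -4.3]
gripper_width: 0.628
grasp_force: 88.9
```

jog_arm(motion=[[0, 0, 0.18, 0, 0, 0, 40], [0, 0, 0.36, 0, 0, 0, 40], [0, 0, 0.54, 0, 0, 0, 40], [0, 0, 0.72, 0, 0, 0, 40], [0, 0, 0.9, 0, 0, 0, 40], [0, 0, 1.08, 0, 0, 0, 40], [0, 0, 1.26, 0, 0, 0, 40], [0, 0, 1.44, 0, 0, 0, 40], [0, 0, 1.44, 0, 0, 0, 40]])

```text
t: 20.52
eef_pos: [0.439, -0.0183, 0.0987]
tool_rot: [0.0, 0.96, 0.282, -0.0]
contact_force: [0.0, -0.3, -5.3]
gripper_width: 0.634
grasp_force: 88.7
```

```bash
python3 - <<'E'
from h import *
np.set_printoptions(precision=4,suppress=True)
P,o=pose();print(P,o['q'],o['t'],o['contact_force'],o['gripper_width']*85.4,o['grasp_force'])
a=np.arctan2(P[1,0],P[0,0]);t=np.array([.427,.188,.10]);D=P[:3,:3].T@(t-P[:3,3]);print(a,'turn',a-.02,D*1000)
E
```

```text
[[ 0.8414  0.5404 -0.0004  0.439 ]
 [ 0.5404 -0.8414 -0.0004 -0.0183]
 [-0.0005  0.0001 -1.      0.0987]
 [ 0.      0.      0.      1.    ]] [ 0.2707  0.3205 -0.4277  2.1932  0.2134  0.6666 -1.3062] 20.525 [ 0.0241 -0.3326 -5.3006] 54.14661745390609 88.74907851219177
0.5709634717109231 turn 0.5509634717109231 [ 101.4041 -180.0894   -1.396 ]
```

jog_arm(motion=[[0, 0, 0.18, 25, -45, 0, 40], [0, 0, 0.36, 50, -90, 0, 40], [0, 0, 0.55, 76, -135, 0, 40], [0, 0, 0.55, 101, -180, 0, 40], [0, 0, 0.55, 101, -180, 0, 40], [0, 0, 0.55, 101, -180, 45, 40], [0, 0, 0.55, 101, -180, 75, 40], [0, 0, 0.55, 101, -180, 75, 40]])

```text
t: 21.52
eef_pos: [0.4257, 0.186, 0.0219]
tool_rot: [0.001, 1.0, 0.011, -0.002]
contact_force: [0.6, -0.5, -5.3]
gripper_width: 0.627
grasp_force: 88.5
```

```bash
python3 - <<'E'
from h import *
np.set_printoptions(precision=4,suppress=True)
P,o=pose();print(P,o['q'],o['t'],o['contact_force'],o['gripper_width']*85.4,o['grasp_force'])
W=shot('wrist','w8.png')
S=shot('scene');cv2.imwrite('pics/w8b.png',np.hstack([cv2.resize(W['pixels'],(400,300)),cv2.resize(S['pixels'][170:290,210:370],(400,300))])[:,:,::-1])
for n in ['riser_mouth','slab_tail','slab_shoulder']:
    print(n,[(np.round(d['xy']).tolist(),round(d['score'],2),atz(W,d['xy'],.01 if n[0]=='r' else .036)) for d in bot.tip_of(n,W)[:3]])
im=W['pixels'].astype(int);m=((im[...,1]>im[...,0]+30)&(im[...,1]>im[...,2]+20)).astype(np.uint8)
for c in cv2.findContours(m,0,2)[0]:
    if cv2.contourArea(c)>300: print(cv2.approxPolyDP(c,3,True)[:,0].tolist())
E
```

```text
[[ 0.9998  0.0212 -0.0049  0.4257]
 [ 0.0212 -0.9998 -0.0025  0.186 ]
 [-0.0049  0.0024 -1.      0.0219]
 [ 0.      0.      0.      1.    ]] [-0.2856  0.4902 -0.313   2.1778  0.2959  0.5184 -2.3729] 21.525 [ 0.5686 -0.4575 -5.2502] 53.58373807144379 88.50531220436096
riser_mouth []
slab_tail [([254.0, 110.0], 0.64, array([0.4959, 0.1868, 0.036 ]))]
slab_shoulder [([252.0, 189.0], 0.91, array([0.4595, 0.1872, 0.036 ])), ([256.0, 232.0], 0.25, array([0.4372, 0.1849, 0.036 ]))]
[[311, 306], [200, 308], [309, 310]]
[[312, 290], [198, 290], [199, 301], [307, 302], [312, 300]]
[[293, 7], [208, 10], [216, 185], [206, 188], [192, 206], [195, 252], [210, 255], [197, 257], [197, 273], [207, 277], [218, 275], [219, 279], [200, 280], [199, 285], [312, 282], [227, 277], [312, 274], [316, 205], [303, 187], [292, 184], [297, 13]]
```

View pics/w8b.png

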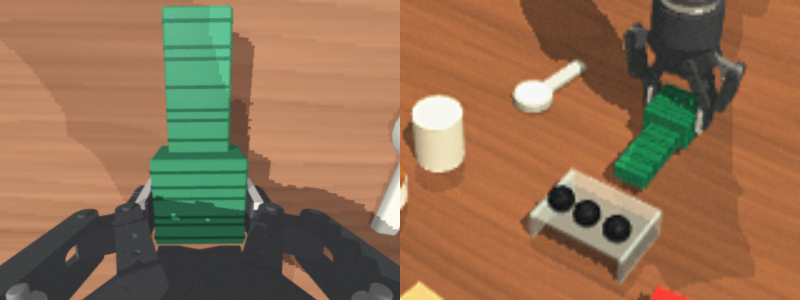

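The wrist view shows the slab held straight, tail ahead, and the scene view shows it in front of the clear riser. I'll lower it to just above the top and then measure.

jog_arm(motion=[[0, 0, 0, 0, 0, 8, 40], [0, 0, 0, 0, -1, 14, 40], [0, 0, 0, 0, -2, 14, 40], [0, 0, 0, 0, -2, 14, 40]])

```text
t: 22.28
eef_pos: [0.4276, 0.1898, 0.0094]
tool_rot: [0.0, 1.0, 0.01, -0.0]
contact_force: [0.2, 0.6, -5.3]
gripper_width: 0.631
grasp_force: 88.7
```

```bash
python3 - <<'E'
from h import *
np.set_printoptions(precision=4,suppress=True)
W=shot('wrist');P,o=pose();print(P,o['t'],o['contact_force'])
im=W['pixels'].astype(int);m=((im[...,1]>im[...,0]+30)&(im[...,1]>im[...,2]+20))
for r in (20,60,120,170):
    c=np.where(m[r])[0];print(r,c.min(),c.max(),atz(W,((c.min()+c.max())/2,r),.021))
c=np.where(m[:,250])[0];print('tail end',c.min(),atz(W,(250,c.min()),.021))
w=[np.ptp(np.where(m[r])[0]) for r in range(150,215)];print(w)
for r in (185,188,205):print(r,atz(W,(254,r),.037))
S=shot('scene');T=shot('top')
for p in (S,T):
  for n in('slab_shoulder','riser_mouth'):
    print(n,[(np.round(d['xy']).tolist(),round(d['score'],2),atz(p,d['xy'],.01)) for d in bot.tip_of(n,p)[:3]])
E
```

```text
[[ 0.9998  0.0191  0.0001  0.4277]
 [ 0.0191 -0.9998  0.0001  0.1898]
 [ 0.0001 -0.0001 -1.      0.0095]
 [ 0.      0.      0.      1.    ]] 22.325 [-0.0777 -0.3302 -5.2012]
20 208 296 [0.5339 0.192  0.021 ]
60 209 296 [0.5184 0.1916 0.021 ]
120 213 294 [0.4932 0.1907 0.021 ]
170 215 293 [0.4699 0.1901 0.021 ]
tail end 8 [0.5383 0.1929 0.021 ]
[np.int64(79), np.int64(80), np.int64(80), np.int64(80), np.int64(80), np.int64(80), np.int64(79), np.int64(78), np.int64(78), np.int64(78), np.int64(78), np.int64(78), np.int64(78), np.int64(78), np.int64(78), np.int64(78), np.int64(78), np.int64(78), np.int64(78), np.int64(78), np.int64(78), np.int64(78), np.int64(78), np.int64(78), np.int64(78), np.int64(78), np.int64(78), np.int64(78), np.int64(78), np.int64(78), np.int64(78), np.int64(76), np.int64(76), np.int64(76), np.int64(76), np.int64(77), np.int64(85), np.int64(95), np.int64(98), np.int64(100), np.int64(101), np.int64(102), np.int64(104), np.int64(105), np.int64(107), np.int64(108), np.int64(110), np.int64(111), np.int64(113), np.int64(114), np.int64(116), np.int64(117), np.int64(118), np.int64(120), np.int64(121), np.int64(123), np.int64(123), np.int64(124), np.int64(124), np.int64(124), np.int64(124), np.int64(124), np.int64(124), np.int64(124), np.int64(124)]
185 [0.4663 0.19   0.037 ]
188 [0.465 0.19  0.037]
205 [0.4573 0.1898 0.037 ]
slab_shoulder [([212.0, 151.0], 0.71, array([ 0.3155, -0.3148,  0.01  ])), ([316.0, 230.0], 0.59, array([0.4664, 0.1978, 0.01  ]))]
riser_mouth [([333.0, 298.0], 0.93, array([0.6441, 0.3423, 0.01  ])), ([295.0, 251.0], 0.9, array([0.5684, 0.1922, 0.01  ]))]
slab_shoulder [([369.0, 252.0], 0.77, array([ 0.2998, -0.3363,  0.01  ]))]
riser_mouth [([206.0, 168.0], 0.98, array([0.5644, 0.1925, 0.01  ])), ([165.0, 145.0], 0.89, array([0.6389, 0.3341, 0.01  ]))]
```

jog_arm(motion=[[0, 0, 0, 10, 1, 2, 40], [0, 0, 0, 25, 1, 2, 40], [0, 0, 0, 40, 1, 2, 40], [0, 0, 0, 55, 1, 2, 40], [0, 0, 0, 70, 1, 2, 40], [0, 0, 0, 83, 1, 2, 40], [0, 0, 0, 93, 1, 2, 40], [0, 0, 0, 97, 1, 2, 40], [0, 0, 0, 97, 1, 2, 40]])

```text
t: 23.75
eef_pos: [0.5245, 0.1904, 0.0074]
tool_rot: [0.0, 1.0, 0.009, -0.0]
contact_force: [0.0, -0.1, -4.8]
gripper_width: 0.628
grasp_force: 88.7
```

```bash
python3 - <<'E'
from h import *
np.set_printoptions(precision=4,suppress=True)
W=shot('wrist');P,o=pose();print(P,o['q'],o['t'],o['contact_force'],o['torque'])
S=shot('scene');cv2.imwrite('pics/w9.png',np.hstack([cv2.resize(W['pixels'],(400,300)),cv2.resize(S['pixels'][170:290,210:370],(400,300))])[:,:,::-1])
E
```

```text
[[ 0.9998  0.019  -0.0007  0.5241]
 [ 0.019  -0.9998 -0.0002  0.1904]
 [-0.0007  0.0002 -1.      0.0074]
 [ 0.      0.      0.      1.    ]] [-0.2273  0.6143 -0.299   1.9709  0.3051  0.6002 -2.2803] 23.8 [-0.7837 -0.5953 -5.2634] [-0.0394  0.1019 -0.0151]
```

View pics/w9.png

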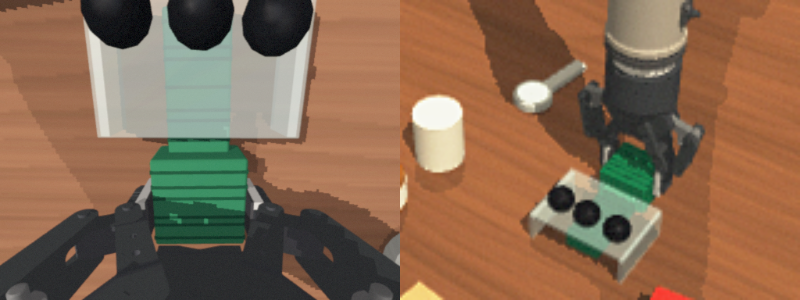

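The wrist view shows the tail centred under the deck (slab centre column 199, riser 198.5), with about 12 mm still to go. I'll finish the insertion and set it down.

jog_arm(motion=[[0, 0, 0, 4, 0, 0, 40], [0, 0, 0, 8, 0, 0, 40], [0, 0, 0, 9, 0, 0.5, 40], [0, 0, 0, 9, 0, 1.2, 40], [0, 0, 0, 9, 0, 1.2, 40]])

```text
t: 24.48
eef_pos: [0.5339, 0.1905, 0.0065]
tool_rot: [-0.0, 1.0, 0.009, 0.0]
contact_force: [0.2, -0.9, -2.3]
gripper_width: 0.63
grasp_force: 89.0
```

```bash
python3 - <<'E'
from h import *
np.set_printoptions(precision=4,suppress=True)
W=shot('wrist');P,o=pose();print(P,o['t'],o['contact_force'],o['torque'])
cv2.imwrite('pics/w10.png',W['pixels'][:,:,::-1])
g=W['pixels'].mean(2);print(g[150:215,215:300:1].mean(1).round().astype(int).tolist())
print(atz(W,(254,175),.035),atz(W,(254,202),.037))
E
```

```text
[[ 0.9998  0.0187  0.0006  0.5339]
 [ 0.0187 -0.9998  0.0001  0.1906]
 [ 0.0006 -0.0001 -1.      0.0065]
 [ 0.      0.      0.      1.    ]] 24.525 [ 1.2195  0.6937 -2.2338] [-0.058  -0.0549  0.0244]
[172, 171, 167, 166, 166, 166, 170, 172, 172, 172, 172, 172, 172, 172, 172, 172, 172, 172, 172, 172, 172, 172, 172, 172, 172, 172, 172, 169, 166, 165, 166, 169, 172, 172, 172, 172, 172, 172, 172, 172, 172, 172, 172, 172, 171, 170, 170, 156, 106, 74, 72, 73, 74, 81, 93, 103, 106, 108, 109, 110, 110, 110, 110, 110, 110]
[0.5771 0.1908 0.035 ] [0.5659 0.1906 0.037 ]
```

Gap is about 3 mm. I'll open, then rise straight up.

jog_arm(motion=[[0, 0, 0, 0, 0, 0, 60], [0, 0, 0, 0, 0, 0, 85], [0, 0, 0, 0, 0, 0, 85], [0, 0, 0, 0, 0, 0, 85], [0, 0, 0, 0, 0, -40, 85], [0, 0, 0, 0, 0, -100, 85], [0, 0, 0, -60, 0, -150, 85], [0, 0, 0, -90, 0, -200, 85], [0, 0, 0, -90, 0, -200, 85], [0, 0, 0, -90, 0, -200, 85]])

```text
t: 25.78
eef_pos: [0.4441, 0.1888, 0.2067]
tool_rot: [-0.0, 1.0, 0.009, 0.001]
contact_force: [-0.3, 0.5, -0.6]
gripper_width: 0.989
grasp_force: 0.0
```

```bash
python3 - <<'E'
from h import *
np.set_printoptions(precision=4,suppress=True)
W=shot('wrist');S=shot('scene');P,o=pose();print(o['t'],o['eef_pos'],o['contact_force'],o['joint_vel'])
cv2.imwrite('pics/w11.png',np.hstack([cv2.resize(W['pixels'],(400,300)),cv2.resize(S['pixels'],(400,300))])[:,:,::-1])
for n in('slab_shoulder','riser_mouth','slab_tail'):
    print(n,[(np.round(d['xy']).tolist(),round(d['score'],2),atz(W,d['xy'],.01)) for d in bot.tip_of(n,W)[:2]])
E
```

```text
25.875 [0.4439 0.1884 0.2051] [-0.8022 -0.017   0.1451] [-0.0007  0.0181  0.0017  0.0004 -0.0021  0.0038  0.0003]
slab_shoulder [([251.0, 72.0], 0.69, array([0.5625, 0.1942, 0.01  ]))]
riser_mouth [([254.0, 66.0], 0.73, array([0.5692, 0.1912, 0.01  ])), ([254.0, 32.0], 0.17, array([0.6036, 0.192 , 0.01  ]))]
slab_tail []
```

View pics/w11.png

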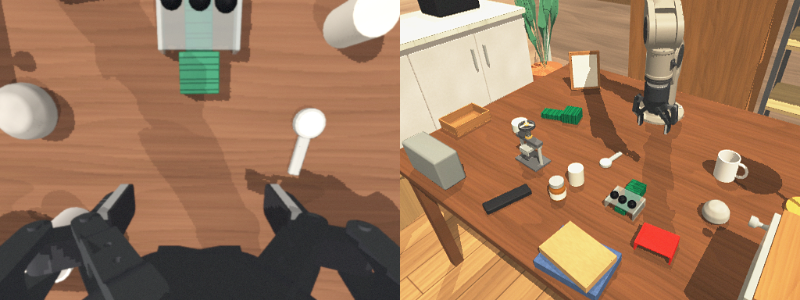

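The wrist view shows the head (199,72) square against the riser's front edge (198,50) and centred. The scene view shows the press open and everything else in place, so I'm handing in.

```bash
python3 -c "
from station import bot
print(bot.hand_in())"
```

```text
the job is handed in; nothing more can be done
None
```

The job is handed in; the hand-in call returned no verdict. The press is open, with its stem up about 18 mm or more. The slab lies flat and released, tail centred under the clear riser, with a gap of about 3 to 7 mm at the shoulder. Nothing else looks disturbed in the last pictures.

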